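# Touch off the scan targets round a fossil plate

### The job

Register the fossil plate for scanning: with a fingertip, gently press down the caps of the scan targets standing round it, first red, then yellow, then blue, each well down so that it stays down. Leave the green one up, do not pick up or shove the targets, and do not disturb the plate or the other things on the bench.

Things in the scene. Friction and masses are not known exactly. Their poses are not given: they have to be found in the camera images.
- red_target: steel base of the scan target with the red cap: a loose, heavy (about 0.3 kg) dark steel disc, 44 mm across and 22 mm high, standing on the bench; origin at the centre of its underside, z up
- red_top (a point): centre of the top face of the red cap: a round cap 26 mm across on the base's axis; its top stands 42 mm above the bench when up and moves down with the cap
- red_cap (a joint): how far the red cap is pushed straight down into its base, m: 0 = up (start), 0.014 = hard stop at the bottom. It resists with about 3.7 N at first, rising evenly to 7 N at the bottom, and stays where it is left, it does not spring back. It counts as down from 0.004 on; 0.009 is a good press. A push of more than 20 N on the target is too hard
- yellow_target: steel base of the scan target with the yellow cap: a loose, heavy (about 0.3 kg) dark steel disc, 44 mm across and 22 mm high, standing on the bench; origin at the centre of its underside, z up
- yellow_top (a point): centre of the top face of the yellow cap: a round cap 26 mm across on the base's axis; its top stands 42 mm above the bench when up and moves down with the cap
- yellow_cap (a joint): how far the yellow cap is pushed straight down into its base, m: 0 = up (start), 0.014 = hard stop at the bottom. It resists with about 3.7 N at first, rising evenly to 7 N at the bottom, and stays where it is left, it does not spring back. It counts as down from 0.004 on; 0.009 is a good press. A push of more than 20 N on the target is too hard
- blue_target: steel base of the scan target with the blue cap: a loose, heavy (about 0.3 kg) dark steel disc, 44 mm across and 22 mm high, standing on the bench; origin at the centre of its underside, z up
- blue_top (a point): centre of the top face of the blue cap: a round cap 26 mm across on the base's axis; its top stands 42 mm above the bench when up and moves down with the cap
- blue_cap (a joint): how far the blue cap is pushed straight down into its base, m: 0 = up (start), 0.014 = hard stop at the bottom. It resists with about 3.7 N at first, rising evenly to 7 N at the bottom, and stays where it is left, it does not spring back. It counts as down from 0.004 on; 0.009 is a good press. A push of more than 20 N on the target is too hard
- green_target: steel base of the scan target with the green cap: a loose, heavy (about 0.3 kg) dark steel disc, 44 mm across and 22 mm high, standing on the bench; origin at the centre of its underside, z up
- green_top (a point): centre of the top face of the green cap: a round cap 26 mm across on the base's axis; its top stands 42 mm above the bench when up and moves down with the cap
- green_cap (a joint): how far the green cap is pushed straight down into its base, m: 0 = up (start), 0.014 = hard stop at the bottom. It resists with about 3.7 N at first, rising evenly to 7 N at the bottom, and stays where it is left, it does not spring back. It counts as down from 0.004 on; 0.009 is a good press. A push of more than 20 N on the target is too hard
- fossil_plate: the specimen: loose brown-grey shale plate lying flat between the targets, 122x174x22 mm, origin at the centre of its underside; not to be moved
- chunk_left: loose tan lump of sediment, 20x25x15 mm; a bystander, origin at the centre of its underside
- chunk_right: loose grey lump of sediment, 20x22x12 mm; a bystander, origin at the centre of its underside
- petri: clear round dish of crumbs, 60 mm across, 12 mm high; a bystander, origin at the centre of its underside
- jar: pale jar with a black cap, 52 mm across, 66 mm high; a bystander, origin at the centre of its underside
- glue: white squeeze bottle with a white nozzle, 37 mm across, 88 mm high; a bystander, origin at the centre of its underside
- vial: clear vial with a black cap, 23 mm across, 58 mm high; a bystander, origin at the centre of its underside

How it is judged:
On the way, in this order (a step that is already met when the one before it is completed fails the run):
1. the red cap is down (4 mm or more) (value of joint red_cap above 0.004 m), for 0.2 s.
2. the yellow cap is down (4 mm or more) (value of joint yellow_cap above 0.004 m), for 0.2 s.
3. the blue cap is down (4 mm or more) (value of joint blue_cap above 0.004 m), for 0.2 s.
At the end, for the whole second after the job is handed in: the red, yellow and blue caps are down by at least 4 mm and the green one by less than 2 mm; all four targets stand upright and still within 10 mm of where they stood, and the fossil plate is within 8 mm of its place (value of joint each of red_cap, yellow_cap, blue_cap above 0.004 m and value of joint green_cap below 0.002 m and distance of fossil_plate from where it was at the start of the episode below 0.008 m and distance of each of red_target, yellow_target, blue_target, green_target from where it was at the start of the episode below 0.01 m and angle between each of red_target, yellow_target, blue_target, green_target's own z axis and vertical below 0.1 rad and linear speed of each of red_target, yellow_target, blue_target, green_target below 0.02 m/s); the robot touches nothing.
It fails at once if the yellow cap is pushed (over 2 mm) before the red one is down, or the blue cap is pushed (over 2 mm) before the yellow one is down ((value of joint yellow_cap above 0.002 m and value of joint red_cap below 0.004 m) or (value of joint blue_cap above 0.002 m and value of joint yellow_cap below 0.004 m)).
It fails at once if the green cap is pushed (over 2 mm) (value of joint green_cap above 0.002 m).
It fails at once if a target is pressed harder than 20 N (contact force between any of the fingers, the arm and red_target above 20 N or contact force between any of the fingers, the arm and yellow_target above 20 N or contact force between any of the fingers, the arm and blue_target above 20 N or contact force between any of the fingers, the arm and green_target above 20 N).
It fails at once if a target is lifted, or shoved more than 10 mm from its place (distance of any of red_target, yellow_target, blue_target, green_target from where it was at the start of the episode above 0.01 m or height (world z) of any of red_target, yellow_target, blue_target, green_target above 0.004 m).
It fails at once if the fossil plate is moved more than 8 mm, or a bystander more than 15 mm (distance of fossil_plate from where it was at the start of the episode above 0.008 m or distance of any of chunk_left, chunk_right, petri, jar, glue, vial from where it was at the start of the episode above 0.015 m).
It also fails if it takes over 56 s, if anything falls off the work surface, if the arm or the gripper's body presses on something with over 40 N, if the wrist force passes 120 N, or if a joint passes its speed limit or range.

### The arm

A 6-joint arm with a two-finger parallel gripper is mounted at the origin on a cart in front of the work surface, level with it; the furniture and walls round the work are solid. World frame = base frame: x ahead of the robot, y to its left, z up, the work surface at z = 0. Lengths are in m, angles in rad, forces in N, time in s.
With the tool pointing down it reaches from about 0.35 to 0.725 m from the base axis. Payload 6 kg.
Tool frame: the origin (TCP) lies midway between the tips of the shut fingers; the grasp point (between the pads) lies ctrl.grip_depth behind it (ctrl.grip_depth is the distance from the TCP to the grasp point, in m); z points along the fingers, y is the line along which they close (so a half turn about z gives the same grasp; the last joint's range is limited). The gripper opens to 85 mm and grips with 20 to 120 N. Pads are 22 mm wide; open, the fingers measure 114 mm over their backs; the gripper's body (76 mm by 85 mm) begins 54 mm behind the grasp point. The pads swing forward as they close: fully open they stand 13 mm farther back than shut.
Start: joints at [-0.831, 0.04, 0.085, 0, -1.615, -0.334], TCP at [0.237, -0.551, 0.231] pointing down, gripper open.
Joint ranges: [-2.56, 2.56], [-1.29, 2.01], [-1.08, 1.49], [-3.29, 1.98], [-2.81, -0.18], [-2.99, 2.99]. Speed limits (rad/s): [2.57, 2.57, 3.01, 3.14, 3.14, 3.14].

### API

Orientations are given as a unit quaternion [x, y, z, w].
In Python, from rig import ctrl gives the robot as it stands. The module is installed in compiled form; this text tells all that it offers.
- The arm moves only by the tool apply_moves, never from a script. Its argument "plan" is a list of rows, each an object with "linear": the shift along the world's x, y, z in cm, a list of three; "twist": the turn, a rotation vector about the world's x, y, z in degrees, a list of three. In form: [{"linear": [tx, ty, tz], "twist": [rx, ry, rz]}, ...]. A call has 1 to 5 rows; each row is the pose to reach, as a shift and turn from the pose commanded when the call began; what a row does not reach only later rows make up. A row lasts 1/8 s, in which the tool goes at most 62.5 mm and 10.7 degrees, less where a joint would pass 70% of its speed; a pose out of reach is approached as far as the arm can. A call with a gripper value outside its range is refused whole. "gripper" is the opening, from 0 (shut) to 1 (fully open), set as the call begins (left out, the last holds). The fingers move at their own pace and stop on an object; "grip_force" is the grip in N (left out, the last holds). Time passes only in rows, so rows that repeat a pose let the fingers close. It gives the time, the measured TCP pose, the force and the opening at its end, in the units of the state.
- ctrl.state(): the state, without advancing time (a new reading comes with each control period).
- ctrl.grab_frame(name): name is "side" or "top" or "wrist"; returns a dict with "image" (400x640x3 uint8, blue, green, red), "fovy" (degrees; the focal length in pixels is half the picture's height over the tangent of half this angle, whatever the lens; pixels are square), "cx", "cy" (the principal point, pixels), "k1" (the pictures are not rectified: a ray, as slopes to the right and down, at radius r is drawn at 1 + k1 r^2 times it, then the intrinsics apply), "pose" (4x4, takes a point from camera to world coordinates); the wrist camera has in their place "tool_from_camera" (4x4, takes a point from camera to tool coordinates, whose origin is the TCP and whose axes are the flange's). Camera axes: x right, y down, z forward; pixel columns grow to the right and rows downward; lengths in m; the calibration is good to about 2 mm. A picture is of the moment at which its call begins: read the wrist's pose just before it. There is no depth.
- ctrl.hand_in(): hands the job in, once; it reports no verdict.
The state is a dict: "time": time; "joint_positions": joint angles; "qvel": joint speeds; "joint_efforts": joint torques, N m; "tool_pos": TCP position; "tcp_rot": TCP orientation; "contact_force": force on the tool from outside, world axes, zero at the start; "ft_torque": the same for the moment, N m; "width": finger opening in m.
Only numpy, scipy, OpenCV 4.12 (cv2) and the standard library are available. Lean on these libraries where they do the work, as an engineer would, in place of code of your own. Each camera call takes 0.05 s, during which the arm holds its last target. There are 200 camera calls.

## Working session

There is one attempt and no reset: what is moved stays moved. The work goes in short steps, Python scripts to look and compute and a tool call to move; the robot and the scene stay as the last step left them, time stands still between calls to the robot, and variables do not carry over. Pictures are saved under pics/ and viewed, on a budget of 10 in all, crops included, one or two more only if the job needs it, and the job is handed in when it is done.

Besides the shell and the picture viewer there is one more tool, called after "Emit:" by a JSON object that holds its "name" and its "arguments", one argument or row to a line. apply_moves: Moves the arm, as the interface text tells. Its arguments: {"type":"object","properties":{"plan":{"type":"array","items":{"type":"object","properties":{"linear":{"type":"array","items":{"type":"number"}},"twist":{"type":"array","items":{"type":"number"}}}}},"gripper":{"type":"number"},"grip_force":{"type":"number"}},"required":["plan"]}

```bash
mkdir -p pics; cat > h.py <<'E'
import numpy as np, cv2
from scipy.spatial.transform import Rotation as R
from rig import ctrl
def grab(n):
    s=ctrl.state(); f=ctrl.grab_frame(n)
    if n=="wrist":
        T=np.eye(4); T[:3,:3]=R.from_quat(s["tcp_rot"]).as_matrix(); T[:3,3]=s["tool_pos"]
        f["pose"]=T@np.array(f["tool_from_camera"])
    h=f["image"].shape[0]; fl=h/2/np.tan(np.radians(f["fovy"])/2)
    f["K"]=np.array([[fl,0,f["cx"]],[0,fl,f["cy"]],[0,0,1]]); f["D"]=np.array([f["k1"],0,0,0.])
    f["pose"]=np.array(f["pose"]); return f
def onplane(f,uv,z):
    p=cv2.undistortPoints(np.array([[uv]],float),f["K"],f["D"]).ravel()
    d=f["pose"][:3,:3]@[p[0],p[1],1]; o=f["pose"][:3,3]
    return o+d*(z-o[2])/d[2]
HUE=dict(red=[(0,6),(174,180)],yellow=[(22,34)],green=[(45,80)],blue=[(98,125)])
def blobs(f,c,smin=110,vmin=60):
    hsv=cv2.cvtColor(f["image"],cv2.COLOR_BGR2HSV)
    m=sum(cv2.inRange(hsv,(a,smin,vmin),(b,255,255)) for a,b in HUE[c])
    n,l,st,ce=cv2.connectedComponentsWithStats(m)
    return sorted([(int(st[i][4]),st[i][:4].tolist(),ce[i].round(1).tolist()) for i in range(1,n) if st[i][4]>25],reverse=True)[:4]
E
python3 - <<'E'
from h import *
s=ctrl.state(); print({k:np.round(v,3).tolist() for k,v in s.items()}, ctrl.grip_depth)
for n in ("top","side"):
    f=grab(n); cv2.imwrite(f"pics/{n}0.png",f["image"]); print(n,f["pose"][:3,3].round(3),f["fovy"],f["k1"])
    for c in HUE:
        for a,b,ce in blobs(f,c): print(c,a,b,ce,onplane(f,ce,.042 if n=="top" else .038).round(4))
E
```

```text
{'time': 0.0, 'joint_positions': [-0.831, 0.041, 0.084, -0.0, -1.616, -0.334], 'qvel': [0.0, -0.001, 0.0, 0.0, 0.001, 0.0], 'joint_efforts': [-0.0, -36.819, 34.742, 6.932, -0.005, -0.0], 'tool_pos': [0.237, -0.551, 0.23], 'tcp_rot': [-0.202, 0.979, 0.001, -0.0], 'contact_force': [0.283, -0.086, -1.182], 'ft_torque': [-0.012, 0.004, 0.023], 'width': 0.086} 0.0187
top [0.417 0.282 1.132] 43.20174180372798 0.01660358257163798
red 187 [360, 89, 7, 34] [362.8, 105.2] [0.7583 0.1896 0.042 ]
red 185 [238, 97, 15, 15] [244.9, 104.0] [0.769 0.452 0.042]
red 129 [315, 53, 20, 13] [324.6, 59.0] [0.868  0.2715 0.042 ]
red 121 [439, 221, 14, 12] [445.9, 226.8] [0.483  0.0212 0.042 ]
yellow 123 [440, 151, 13, 13] [446.0, 156.8] [0.6362 0.0122 0.042 ]
yellow 77 [277, 116, 25, 24] [284.9, 124.6] [0.7193 0.3637 0.042 ]
yellow 49 [287, 150, 23, 8] [298.0, 154.6] [0.6508 0.3362 0.042 ]
green 95 [287, 190, 11, 12] [291.8, 195.9] [0.5596 0.3517 0.042 ]
blue 92 [265, 243, 11, 12] [270.0, 248.6] [0.4467 0.4008 0.042 ]
side [0.302 0.943 0.692] 53.38785765365815 -0.06709594595891719
red 154 [193, 192, 15, 15] [199.9, 199.9] [0.8127 0.3628 0.038 ]
red 73 [240, 143, 26, 7] [252.1, 145.8] [0.7886 0.1167 0.038 ]
red 72 [360, 142, 9, 10] [363.6, 146.1] [0.4839 0.0252 0.038 ]
red 49 [196, 162, 8, 9] [199.9, 165.9] [0.8844 0.2434 0.038 ]
yellow 59 [309, 131, 9, 9] [313.2, 135.1] [0.6388 0.0142 0.038 ]
green 85 [292, 215, 10, 12] [296.6, 220.2] [0.5616 0.3564 0.038 ]
blue 102 [333, 242, 11, 12] [338.0, 247.3] [0.4482 0.4057 0.038 ]
```

View pics/top0.png

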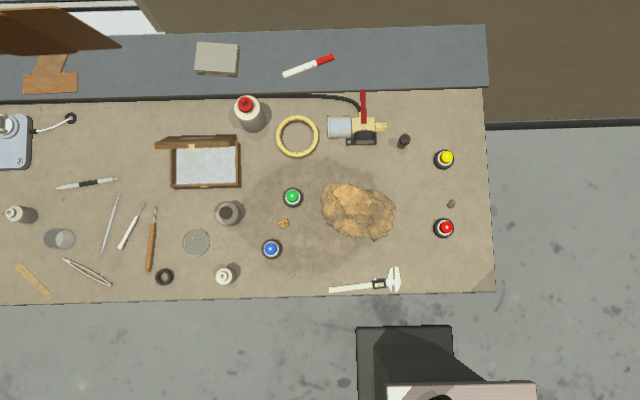

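View pics/side0.png

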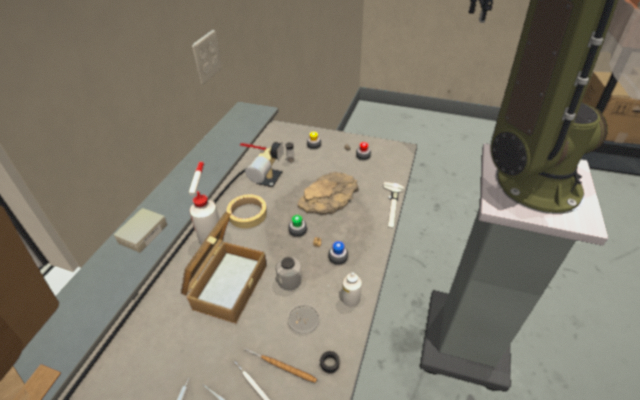

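The top view shows the red, yellow, blue and green caps at (446,227), (446,157), (270,249) and (292,196). The side view agrees to about 5 mm. I'm moving above red with the fingers shut.

Emit:
{"name": "apply_moves", "arguments": {
  "plan": [
    {"linear": [2.4,5.6,0],"twist": [0,0,0]},
    {"linear": [4.8,11.2,0],"twist": [0,0,0]},
    {"linear": [7.2,16.8,0],"twist": [0,0,0]},
    {"linear": [9.6,22.4,0],"twist": [0,0,0]},
    {"linear": [12.0,28.0,0],"twist": [0,0,0]}
  ],
  "gripper": 0
}}

```text
time: 0.72
tool_pos: [0.3571, -0.2694, 0.231]
tcp_rot: [-0.201, 0.98, 0.0, 0.0]
contact_force: [2.2, -0.3, -0.2]
width: 0.0001
```

Emit:
{"name": "apply_moves", "arguments": {
  "plan": [
    {"linear": [2.4,5.6,0],"twist": [0,0,0]},
    {"linear": [4.8,11.2,-2],"twist": [0,0,0]},
    {"linear": [7.2,16.8,-4],"twist": [0,0,0]},
    {"linear": [9.0,21.0,-6],"twist": [0,0,0]},
    {"linear": [9.0,21.0,-6],"twist": [0,0,0]}
  ]
}}

```text
time: 1.35
tool_pos: [0.4464, -0.0587, 0.1686]
tcp_rot: [-0.204, 0.979, 0.0, -0.002]
contact_force: [0.2, -0.4, -0.2]
width: 0.0002
```

```bash
cat > look.py <<'E'
import sys
from h import *
f=grab("wrist"); s=ctrl.state()
print(s["time"],np.round(s["tool_pos"],4),np.round(s["tcp_rot"],3),np.round(s["contact_force"],2),s["width"]); cv2.imwrite(f"pics/{sys.argv[1]}.png",f["image"])
print(f["pose"].round(3).tolist())
for c in HUE:
    for a,b,ce in blobs(f,c): print(c,a,b,ce,onplane(f,ce,.042).round(4),onplane(f,ce,.038).round(4))
E
python3 look.py w1
```

```text
1.4 [ 0.4465 -0.0601  0.1701] [-0.203  0.979  0.    -0.001] [ 0.57 -0.91  0.06] -5.740274358391861e-05
[[-0.397, 0.876, 0.273, 0.377], [0.918, 0.379, 0.119, -0.089], [0.001, 0.298, -0.955, 0.312], [0.0, 0.0, 0.0, 1.0]]
red 796 [366, 245, 32, 35] [380.8, 261.8] [0.4824 0.0171 0.042 ] [0.484  0.0186 0.038 ]
```

View pics/w1.png

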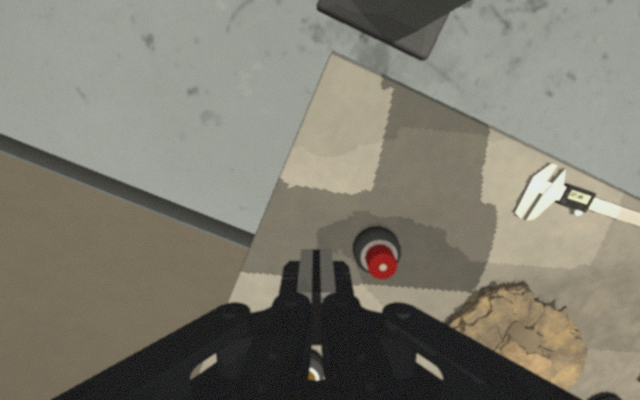

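The wrist view shows the red cap at (381,262), at about (0.483, 0.019), which agrees with the fixed cameras. Next I go above it, to z = 0.075.

Emit:
{"name": "apply_moves", "arguments": {
  "plan": [
    {"linear": [1.8,4.0,-2],"twist": [0,0,0]},
    {"linear": [3.7,8.0,-4],"twist": [0,0,0]},
    {"linear": [3.7,8.0,-7],"twist": [0,0,0]},
    {"linear": [3.7,8.0,-9.5],"twist": [0,0,0]},
    {"linear": [3.7,8.0,-9.5],"twist": [0,0,0]}
  ]
}}

```text
time: 2.02
tool_pos: [0.4828, 0.0175, 0.075]
tcp_rot: [-0.201, 0.98, -0.0, -0.002]
contact_force: [0.1, -0.3, -0.1]
width: -0.0004
```

```bash
python3 look.py w2
```

```text
2.075 [0.4838 0.0177 0.0767] [-0.201  0.98  -0.    -0.   ] [ 0.05 -1.08  0.55] -0.00019843788201061636
[[-0.392, 0.878, 0.275, 0.413], [0.92, 0.374, 0.117, -0.012], [-0.0, 0.299, -0.954, 0.218], [0.0, 0.0, 0.0, 1.0]]
red 1438 [295, 212, 48, 47] [319.2, 232.8] [0.4798 0.0183 0.042 ] [0.4813 0.019  0.038 ]
```

View pics/w2.png

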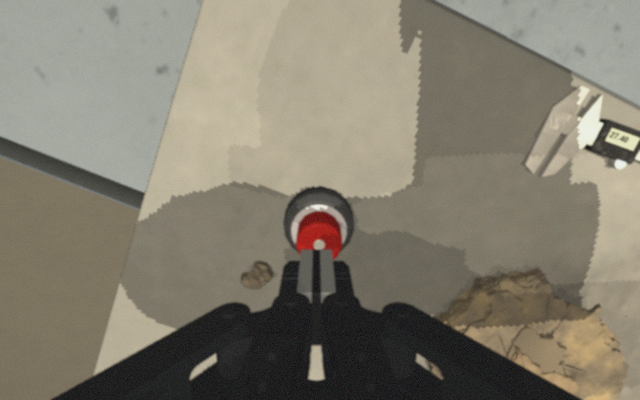

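```bash
cat >> h.py <<'E'
def proj(f,p):
    T=np.linalg.inv(f["pose"]); return cv2.projectPoints(np.array([p],float),cv2.Rodrigues(T[:3,:3])[0],T[:3,3],f["K"],f["D"])[0].ravel().round(1)
E
python3 - <<'E'
from h import *
f=grab("wrist"); s=ctrl.state(); print("tcp",s["tool_pos"],proj(f,s["tool_pos"]))
x,y=0.4835,0.0195
for x in (.4795,.4835,.4875):
  for r,z in ((.022,.022),(.013,.042)):
    P=np.array([proj(f,[x+r*np.cos(a),y+r*np.sin(a),z]) for a in np.linspace(0,6.28,60)])
    print(x,r,P.min(0),P.max(0),proj(f,[x,y,z]))
g=cv2.cvtColor(f["image"],cv2.COLOR_BGR2HSV)
print([tuple(g[r,325]) for r in range(180,250,4)])
m=cv2.inRange(g,(0,0,0),(180,90,85))
n,l,st,ce=cv2.connectedComponentsWithStats(m); print([(st[i].tolist()) for i in range(1,n) if st[i][4]>100 and 150<st[i][1]<300])
E
```

```text
tcp [0.48446986 0.01798008 0.07774511] [315.5 268.8]
0.4795 0.022 [284.3 181.2] [358.4 250.7] [321.3 217. ]
0.4795 0.013 [297.8 207.2] [345.9 251.8] [321.8 229.9]
0.4835 0.022 [281.8 187.3] [355.5 256.1] [318.7 222.8]
0.4835 0.013 [295.  213.7] [342.8 257.8] [318.9 236.2]
0.4875 0.022 [279.4 193.4] [352.7 261.5] [316.  228.5]
0.4875 0.013 [292.2 220.2] [339.8 263.7] [316.  242.4]
[(np.uint8(20), np.uint8(41), np.uint8(173)), (np.uint8(23), np.uint8(44), np.uint8(128)), (np.uint8(25), np.uint8(31), np.uint8(49)), (np.uint8(15), np.uint8(27), np.uint8(76)), (np.uint8(20), np.uint8(18), np.uint8(86)), (np.uint8(19), np.uint8(20), np.uint8(100)), (np.uint8(25), np.uint8(12), np.uint8(236)), (np.uint8(8), np.uint8(56), np.uint8(149)), (np.uint8(0), np.uint8(195), np.uint8(107)), (np.uint8(1), np.uint8(233), np.uint8(102)), (np.uint8(2), np.uint8(206), np.uint8(151)), (np.uint8(0), np.uint8(208), np.uint8(167)), (np.uint8(1), np.uint8(208), np.uint8(167)), (np.uint8(1), np.uint8(207), np.uint8(166)), (np.uint8(179), np.uint8(196), np.uint8(138)), (np.uint8(5), np.uint8(117), np.uint8(148)), (np.uint8(3), np.uint8(162), np.uint8(137)), (np.uint8(1), np.uint8(193), np.uint8(143))]
[[284, 184, 71, 63, 1268], [51, 251, 530, 149, 35293], [469, 267, 69, 23, 349]]
```

The base edges at rows 184–187 and columns 284–355 put red at (0.483, 0.019), within about 1 mm of the tip. I'll come down slowly.

Emit:
{"name": "apply_moves", "arguments": {
  "plan": [
    {"linear": [-0.1,0.1,-1.5],"twist": [0,0,0]},
    {"linear": [-0.1,0.1,-2.6],"twist": [0,0,0]},
    {"linear": [-0.1,0.1,-3.0],"twist": [0,0,0]},
    {"linear": [-0.1,0.1,-3.2],"twist": [0,0,0]},
    {"linear": [-0.1,0.1,-3.4],"twist": [0,0,0]}
  ]
}}

```text
time: 2.75
tool_pos: [0.4831, 0.0198, 0.0425]
tcp_rot: [-0.202, 0.979, -0.0, 0.0]
contact_force: [-0.1, 0.7, 1.3]
width: 0.0001
```

Emit:
{"name": "apply_moves", "arguments": {
  "plan": [
    {"linear": [0,0,-0.2],"twist": [0,0,0]},
    {"linear": [0,0,-0.4],"twist": [0,0,0]},
    {"linear": [0,0,-0.4],"twist": [0,0,0]}
  ]
}}

```text
time: 3.12
tool_pos: [0.4831, 0.0198, 0.0386]
tcp_rot: [-0.202, 0.979, 0.0, 0.0]
contact_force: [-1.3, 0.4, 3.8]
width: -0.0001
```

Emit:
{"name": "apply_moves", "arguments": {
  "plan": [
    {"linear": [0,0,-0.15],"twist": [0,0,0]},
    {"linear": [0,0,-0.3],"twist": [0,0,0]},
    {"linear": [0,0,-0.45],"twist": [0,0,0]},
    {"linear": [0,0,-0.6],"twist": [0,0,0]},
    {"linear": [0,0,-0.6],"twist": [0,0,0]}
  ]
}}

```text
time: 3.75
tool_pos: [0.4831, 0.0198, 0.0325]
tcp_rot: [-0.202, 0.979, 0.0, 0.0]
contact_force: [-1.5, 0.1, 5.1]
width: 0.0001
```

Red went down about 9.5 mm at 5 N. I'll lift off and go over yellow.

Emit:
{"name": "apply_moves", "arguments": {
  "plan": [
    {"linear": [0,0,2],"twist": [0,0,0]},
    {"linear": [0,0,6],"twist": [0,0,0]},
    {"linear": [3,0,9],"twist": [0,0,0]},
    {"linear": [7,0,9],"twist": [0,0,0]},
    {"linear": [7,0,9],"twist": [0,0,0]}
  ]
}}

```text
time: 4.38
tool_pos: [0.5537, 0.0197, 0.1199]
tcp_rot: [-0.201, 0.98, 0.0, -0.002]
contact_force: [-0.9, -0.2, -1.3]
width: -0.0001
```

```bash
python3 look.py w3
```

```text
4.425 [0.5528 0.0196 0.1202] [-0.201  0.98   0.    -0.002] [ 0.16  0.09 -0.65] 0.0003631310818052515
[[-0.392, 0.878, 0.275, 0.484], [0.92, 0.374, 0.117, -0.01], [0.0, 0.299, -0.954, 0.263], [0.0, 0.0, 0.0, 1.0]]
red 1110 [339, 93, 39, 40] [358.2, 112.0] [0.4858 0.0189 0.042 ] [0.4858 0.0194 0.038 ]
yellow 547 [244, 282, 35, 31] [259.7, 296.2] [0.6297 0.0085 0.042 ] [0.6324 0.0089 0.038 ]
```

View pics/w3.png

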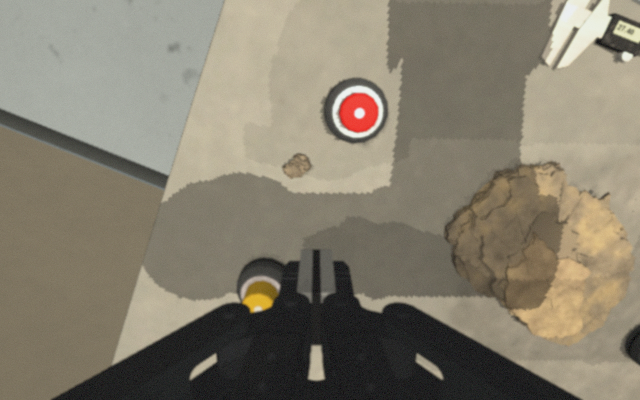

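The red cap is down and its base hasn't moved, with the white dot at (359,113). Yellow's centre dot at (258,307) gives about (0.637, 0.012).

Emit:
{"name": "apply_moves", "arguments": {
  "plan": [
    {"linear": [4.2,-0.4,0],"twist": [0,0,0]},
    {"linear": [8.4,-0.8,0],"twist": [0,0,0]},
    {"linear": [8.4,-0.8,-2],"twist": [0,0,0]},
    {"linear": [8.4,-0.8,-4.5],"twist": [0,0,0]},
    {"linear": [8.4,-0.8,-4.5],"twist": [0,0,0]}
  ]
}}

```text
time: 5.05
tool_pos: [0.6343, 0.0116, 0.0742]
tcp_rot: [-0.201, 0.979, 0.0, -0.003]
contact_force: [-0.3, -0.1, 0.0]
width: 0.0002
```

```bash
python3 look.py w4; python3 - <<'E'
from h import *
f=grab("wrist"); s=ctrl.state()
for x in (.633,.637,.641):
  for r,z in ((.022,.022),(.013,.042)):
    P=np.array([proj(f,[x+r*np.cos(a),.0115+r*np.sin(a),z]) for a in np.linspace(0,6.28,60)]); print(x,r,P.min(0),P.max(0))
m=cv2.inRange(cv2.cvtColor(f["image"],cv2.COLOR_BGR2HSV),(0,0,0),(180,90,85))
n,l,st,ce=cv2.connectedComponentsWithStats(m); print([(st[i].tolist()) for i in range(1,n) if st[i][4]>100 and 150<st[i][1]<300])
E
```

```text
5.1 [0.6355 0.0116 0.0764] [-0.202  0.979 -0.    -0.001] [-1.15 -0.66  0.91] -0.0004582419512478974
[[-0.393, 0.878, 0.273, 0.564], [0.919, 0.375, 0.118, -0.018], [0.001, 0.297, -0.955, 0.217], [0.0, 0.0, 0.0, 1.0]]
yellow 1018 [288, 215, 45, 46] [309.0, 234.9] [0.6342 0.0078 0.042 ] [0.6358 0.0084 0.038 ]
0.633 0.022 [280.1 183. ] [354.1 252.4]
0.633 0.013 [293.1 209.1] [341.2 253.6]
0.637 0.022 [277.6 189.1] [351.3 257.9]
0.637 0.013 [290.4 215.6] [338.2 259.7]
0.641 0.022 [275.2 195.2] [348.5 263.2]
0.641 0.013 [287.6 222.1] [335.2 265.6]
[[590, 151, 12, 39, 186], [278, 186, 70, 64, 1205], [51, 251, 529, 149, 36049]]
```

View pics/w4.png

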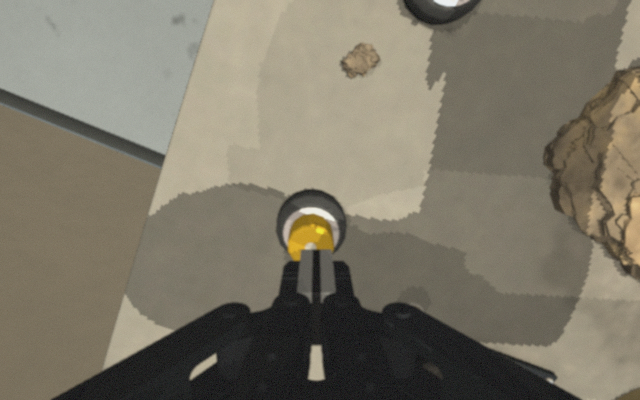

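Yellow's base at columns 278–348 puts it at about (0.6365, 0.0105), within 1.5 mm of the tip. I'm pressing it now.

Emit:
{"name": "apply_moves", "arguments": {
  "plan": [
    {"linear": [0,-0.1,-1.5],"twist": [0,0,0]},
    {"linear": [0,-0.1,-2.6],"twist": [0,0,0]},
    {"linear": [0,-0.1,-3.0],"twist": [0,0,0]},
    {"linear": [0,-0.1,-3.2],"twist": [0,0,0]},
    {"linear": [0,-0.1,-3.4],"twist": [0,0,0]}
  ]
}}

```text
time: 5.78
tool_pos: [0.6371, 0.0108, 0.0435]
tcp_rot: [-0.202, 0.979, -0.0, 0.0]
contact_force: [0.1, -0.0, 0.4]
width: 0.0001
```

Emit:
{"name": "apply_moves", "arguments": {
  "plan": [
    {"linear": [0,0,-0.2],"twist": [0,0,0]},
    {"linear": [0,0,-0.4],"twist": [0,0,0]},
    {"linear": [0,0,-0.4],"twist": [0,0,0]}
  ]
}}

```text
time: 6.15
tool_pos: [0.6371, 0.0108, 0.0398]
tcp_rot: [-0.202, 0.979, -0.0, 0.0]
contact_force: [-1.1, -0.0, 3.2]
width: 0.0001
```

Emit:
{"name": "apply_moves", "arguments": {
  "plan": [
    {"linear": [0,0,-0.2],"twist": [0,0,0]},
    {"linear": [0,0,-0.4],"twist": [0,0,0]},
    {"linear": [0,0,-0.6],"twist": [0,0,0]},
    {"linear": [0,0,-0.7],"twist": [0,0,0]},
    {"linear": [0,0,-0.7],"twist": [0,0,0]}
  ]
}}

```text
time: 6.78
tool_pos: [0.6371, 0.0108, 0.0326]
tcp_rot: [-0.202, 0.979, -0.0, 0.0]
contact_force: [-1.6, 0.4, 5.4]
width: -0.0001
```

Emit:
{"name": "apply_moves", "arguments": {
  "plan": [
    {"linear": [0,0,2],"twist": [0,0,0]},
    {"linear": [0,0,7],"twist": [0,0,0]},
    {"linear": [0,0,12],"twist": [0,0,0]},
    {"linear": [-2,2,16],"twist": [0,0,0]},
    {"linear": [-4,6,17],"twist": [0,0,0]}
  ]
}}

```text
time: 7.4
tool_pos: [0.5977, 0.0704, 0.2071]
tcp_rot: [-0.2, 0.98, 0.0, 0.003]
contact_force: [-0.2, 1.2, 0.1]
width: 0.0004
```

Emit:
{"name": "apply_moves", "arguments": {
  "plan": [
    {"linear": [-2.4,5.4,0],"twist": [0,0,0]},
    {"linear": [-4.8,10.8,0],"twist": [0,0,0]},
    {"linear": [-7.2,16.2,0],"twist": [0,0,0]},
    {"linear": [-9.6,21.6,0],"twist": [0,0,0]},
    {"linear": [-12.0,27.0,0],"twist": [0,0,0]}
  ]
}}

```text
time: 8.02
tool_pos: [0.4758, 0.3424, 0.2034]
tcp_rot: [-0.202, 0.979, 0.0, 0.0]
contact_force: [0.5, 0.3, 0.3]
width: -0.0002
```

Emit:
{"name": "apply_moves", "arguments": {
  "plan": [
    {"linear": [-2.0,4.0,-3],"twist": [0,0,0]},
    {"linear": [-3.0,6.0,-7],"twist": [0,0,0]},
    {"linear": [-3.0,6.0,-10],"twist": [0,0,0]},
    {"linear": [-3.0,6.0,-12.5],"twist": [0,0,0]},
    {"linear": [-3.0,6.0,-12.5],"twist": [0,0,0]}
  ]
}}

```text
time: 8.65
tool_pos: [0.446, 0.3998, 0.0756]
tcp_rot: [-0.201, 0.979, -0.001, -0.001]
contact_force: [-0.2, -0.2, 0.3]
width: -0.0002
```

```bash
python3 look.py w5; python3 - <<'E'
from h import *
f=grab("wrist"); s=ctrl.state()
for x in (.443,.447,.451):
  for r,z in ((.022,.022),(.013,.042)):
    P=np.array([proj(f,[x+r*np.cos(a),.401+r*np.sin(a),z]) for a in np.linspace(0,6.28,60)]); print(x,r,P.min(0),P.max(0))
m=cv2.inRange(cv2.cvtColor(f["image"],cv2.COLOR_BGR2HSV),(0,0,0),(180,90,85))
n,l,st,ce=cv2.connectedComponentsWithStats(m); print([(st[i].tolist()) for i in range(1,n) if st[i][4]>100 and 120<st[i][1]<300])
E
```

```text
8.7 [0.4469 0.4006 0.0776] [-0.202  0.979 -0.    -0.   ] [0.93 0.65 0.52] -1.679266965053681e-05
[[-0.393, 0.877, 0.275, 0.376], [0.919, 0.376, 0.115, 0.37], [-0.002, 0.299, -0.954, 0.218], [0.0, 0.0, 0.0, 1.0]]
yellow 30 [498, 242, 7, 10] [500.9, 246.3] [0.4115 0.4954 0.042 ] [0.4123 0.4982 0.038 ]
blue 1290 [295, 213, 46, 44] [317.5, 232.3] [0.4434 0.3998 0.042 ] [0.4449 0.4004 0.038 ]
0.443 0.022 [282.1 180.5] [355.8 249.8]
0.443 0.013 [295.2 206.4] [343.1 250.8]
0.447 0.022 [279.6 186.7] [353.  255.2]
0.447 0.013 [292.5 212.9] [340.1 256.8]
0.451 0.022 [277.2 192.7] [350.2 260.6]
0.451 0.013 [289.7 219.3] [337.1 262.7]
[[75, 182, 33, 29, 219], [282, 184, 71, 64, 1476], [104, 212, 15, 86, 389], [52, 250, 529, 150, 35971], [630, 259, 10, 35, 249]]
```

View pics/w5.png

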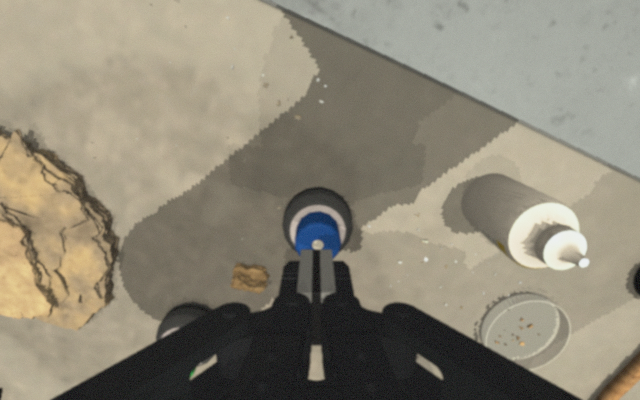

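The tip is centred over the blue cap, with the dot at (318,244). The base at columns 282–353 is within 1 mm of the estimate. The glue, dish and green target are clear of the fingers.

Emit:
{"name": "apply_moves", "arguments": {
  "plan": [
    {"linear": [0,0,-1.5],"twist": [0,0,0]},
    {"linear": [0,0,-2.6],"twist": [0,0,0]},
    {"linear": [0,0,-3.0],"twist": [0,0,0]},
    {"linear": [0,0,-3.2],"twist": [0,0,0]},
    {"linear": [0,0,-3.4],"twist": [0,0,0]}
  ]
}}

```text
time: 9.38
tool_pos: [0.447, 0.4009, 0.0435]
tcp_rot: [-0.202, 0.979, 0.0, 0.0]
contact_force: [0.1, 0.8, -0.2]
width: -0.0003
```

Emit:
{"name": "apply_moves", "arguments": {
  "plan": [
    {"linear": [0,0,-0.2],"twist": [0,0,0]},
    {"linear": [0,0,-0.4],"twist": [0,0,0]},
    {"linear": [0,0,-0.4],"twist": [0,0,0]}
  ]
}}

```text
time: 9.75
tool_pos: [0.447, 0.401, 0.0398]
tcp_rot: [-0.202, 0.979, 0.0, 0.0]
contact_force: [-1.0, -0.2, 3.9]
width: 0.0
```

Emit:
{"name": "apply_moves", "arguments": {
  "plan": [
    {"linear": [0,0,-0.2],"twist": [0,0,0]},
    {"linear": [0,0,-0.4],"twist": [0,0,0]},
    {"linear": [0,0,-0.6],"twist": [0,0,0]},
    {"linear": [0,0,-0.7],"twist": [0,0,0]},
    {"linear": [0,0,-0.7],"twist": [0,0,0]}
  ]
}}

```text
time: 10.38
tool_pos: [0.447, 0.4009, 0.0325]
tcp_rot: [-0.202, 0.979, 0.0, 0.0]
contact_force: [-1.9, -0.7, 4.7]
width: 0.0004
```

Emit:
{"name": "apply_moves", "arguments": {
  "plan": [
    {"linear": [0,0,2],"twist": [0,0,0]},
    {"linear": [0,0,7],"twist": [0,0,0]},
    {"linear": [0,0,12],"twist": [0,0,0]},
    {"linear": [0,0,17],"twist": [0,0,0]},
    {"linear": [0,-5,19],"twist": [0,0,0]}
  ]
}}

```text
time: 11.0
tool_pos: [0.4473, 0.3521, 0.2258]
tcp_rot: [-0.203, 0.979, 0.001, 0.002]
contact_force: [0.9, 0.1, -0.7]
width: 0.0001
```

Emit:
{"name": "apply_moves", "arguments": {
  "plan": [
    {"linear": [0,-5,0],"twist": [0,0,0]},
    {"linear": [0,-10,0],"twist": [0,0,0]},
    {"linear": [0,-15,0],"twist": [0,0,0]},
    {"linear": [0,-20,0],"twist": [0,0,0]},
    {"linear": [0,-20,0],"twist": [0,0,0]}
  ]
}}

```text
time: 11.62
tool_pos: [0.447, 0.1484, 0.224]
tcp_rot: [-0.2, 0.98, 0.001, 0.001]
contact_force: [-0.0, 0.6, 0.5]
width: 0.0001
```

```bash
python3 - <<'E'
from h import *
f=grab("top"); g=grab("side"); 
z=dict(red=.0325,yellow=.0325,blue=.0325,green=.042)
for n,f_ in (("top",f),("side",g)):
  for c in z:
    for a,b,ce in blobs(f_,c):
        p=onplane(f_,ce,z[c]-(.004 if n=="side" else 0))
        if a<200 and .4<p[0]<.66: print(n,c,a,b,ce,p.round(4))
a=cv2.resize(g["image"][110:280,280:400],None,fx=3.3,fy=3.3,interpolation=cv2.INTER_CUBIC)
b=cv2.resize(f["image"][130:300,240:470],None,fx=3.3,fy=3.3,interpolation=cv2.INTER_CUBIC)[:,:]
s=np.hstack([a,b]); s=cv2.resize(s,None,fx=.69,fy=.69); print(s.shape); cv2.imwrite("pics/end.png",s); print(ctrl.state()["time"],ctrl.state()["tool_pos"])
E
```

```text
top yellow 107 [440, 152, 12, 12] [445.4, 157.4] [0.6368 0.0112 0.0325]
top blue 85 [265, 244, 12, 11] [270.4, 248.6] [0.4469 0.401  0.0325]
top green 91 [287, 190, 11, 12] [291.8, 195.8] [0.5598 0.3517 0.042 ]
side red 45 [359, 145, 9, 7] [363.3, 147.8] [0.4854 0.0203 0.0285]
side yellow 45 [309, 134, 9, 7] [313.3, 136.8] [0.6405 0.0092 0.0285]
side blue 73 [333, 244, 11, 10] [337.9, 248.9] [0.4493 0.4023 0.0285]
side green 85 [292, 215, 10, 12] [296.7, 220.3] [0.5613 0.3566 0.038 ]
(387, 797, 3)
11.725 [0.44694443 0.15052343 0.223073  ]
```

View pics/end.png

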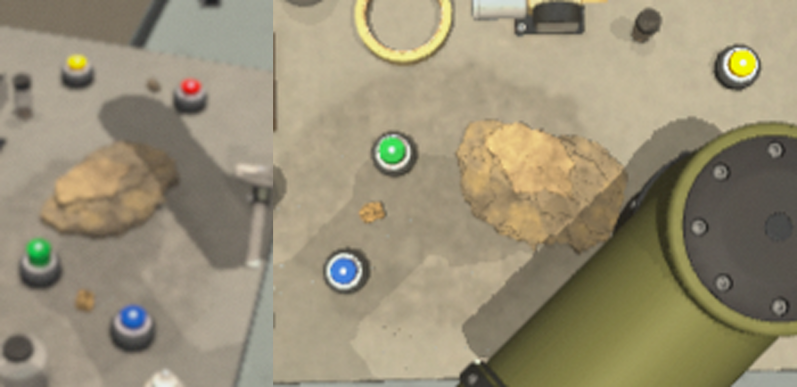

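The side crop shows the red, yellow and blue caps sunk into their bases, while green and the other objects are unchanged. The arm is clear, so I'm handing in.

```bash
python3 -c "
from rig import ctrl
print(ctrl.hand_in())"
```

```text
the job is handed in; nothing more can be done
None
```

I pressed the red, yellow and blue caps in that order with the shut fingertips and handed the job in at about 12 s. No verdict was reported.

- **Press depth:** each press ended with the tool tip at about 32.5 mm, which is roughly 9.5 mm down. The contact force there was about 5 N (5.1, 5.4 and 4.7 N), a little under the 5.9 N expected at that depth but within the noise of the force reading. The highest reading at the end of a move was 5.4 N, against the 20 N limit.
- **Last pictures:** the side view showed all three pressed caps sunk by 2–3 pixels. Green's pixel position had not changed, and nothing else looked disturbed.
- **Target positions:** yellow, blue and green read within about 1 mm of their starting places in the top view.
- **Weaker checks:** the arm hid red in the last top view, so only the side view and an earlier wrist picture confirm it. The side view reads 2–4 mm off from the top view for yellow, but the pixel shifts match the caps going down rather than a target moving. I did not measure the plate's position, only looked at it.

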